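# Find the loose clamp bolt and hold its cap open

### The job

One of the three bolts that clamp the plaster wedging slab to the table has worked loose: press-tap their orange caps from above, one after another, until you find the one that gives and springs back. Then lift that closed cap by its upright tab, swing it at least half way to upright, and finish while still holding it open so that a workmate can tighten the bolt. Leave the other two caps shut, and the pots and tools where they stand.

Things in the scene. Friction and masses are not known exactly. Their poses are not given: they have to be found in the camera images.
- spot_left (a point): centre of the top of the left bolt's shut cap (seen from the robot), 65 mm above the table; round, orange, 38 mm across. x from the cap's hinge to its lift tab, y along the row (left), z up. The hinge line (along y) lies 21 mm back (-x) and 11 mm below. Fixed to the bar; does not follow the cap.
- spot_mid (a point): centre of the top of the middle bolt's shut cap (seen from the robot), 65 mm above the table; round, orange, 38 mm across. x from the cap's hinge to its lift tab, y along the row (left), z up. The hinge line (along y) lies 21 mm back (-x) and 11 mm below. Fixed to the bar; does not follow the cap.
- spot_right (a point): centre of the top of the right bolt's shut cap (seen from the robot), 65 mm above the table; round, orange, 38 mm across. x from the cap's hinge to its lift tab, y along the row (left), z up. The hinge line (along y) lies 21 mm back (-x) and 11 mm below. Fixed to the bar; does not follow the cap.
- slab: white plaster slab, top 30 mm above the table, with a dark steel clamp bar (top at 38 mm) along its robot-side edge carrying the three bolts 100 mm apart in a row. Origin on the table under the middle bolt; x from the bolts over the slab, y along the row, z up; the slab reaches 245 mm in +x, 170 mm either way in y.
- tab_left (a point): grip point of the left cap's lift tab while the cap is shut: 57 mm in x from the cap's centre, 74 mm above the table. Same axes as the spots; fixed to the bar, does not follow the cap. The tab is an upright orange fin 10 mm thick along y, 26 mm long along x, its top 10 mm above this point: pinch it across its thickness. It can turn between the fingers.
- tab_mid (a point): grip point of the middle cap's lift tab while the cap is shut: 57 mm in x from the cap's centre, 74 mm above the table. Same axes as the spots; fixed to the bar, does not follow the cap. It stands on an arm 10 mm wide that runs from the cap, 18 to 10 mm below this point; free space under the arm down to the slab.
- tab_right (a point): grip point of the right cap's lift tab while the cap is shut: 57 mm in x from the cap's centre, 74 mm above the table. Same axes as the spots; fixed to the bar, does not follow the cap.
- bolt_a (a joint): how far the loose bolt, with its cap, is pushed down: 0 at rest, 0.005 m at its stop. It starts to sink at about 1 N on the cap, is at its stop at about 3 N, and springs back. At which of the three places it stands is not known beforehand; the two firm bolts do not give at all.
- cap_a (a joint): opening angle of the loose bolt's cap (rad): 0 shut (level), 1.4 fully open, 1.57 would be upright; the tab swings up and back towards the hinge. The cap (about 50 g) falls shut by its weight when let go.
- cap_b (a joint): opening angle of one firm bolt's cap (rad), as cap_a; its place is not known beforehand either.
- cap_c (a joint): opening angle of the other firm bolt's cap (rad), as cap_a.
- bowl: bystander: white bowl, 100 mm wide, 50 mm high, standing on the slab; origin under its centre.
- cone: bystander: beige solid cone-shaped form, 52 mm wide, 60 mm high, standing on the slab; origin under its centre.
- tumbler: bystander: pink tumbler, 68 mm wide, 115 mm high, on the table at the left; origin under its centre.
- mug: bystander: beige mug, 76 mm wide, 75 mm high, on the table at the left; origin under its centre.
- pot: bystander: red-brown closed pot, 96 mm wide, 85 mm high, on the table at the right; origin under its centre.
- brush: bystander: brush lying on the table at the right.
- spatula: bystander: spatula lying on the table at the left.

How it is judged:
By the outcome, as a careful person would: the job done as asked, in the order asked, and still so for the second after the job is handed in, while the arm keeps its last pose, push and grip.
It also fails if it takes over 45 s, if anything falls off the work surface, if the arm or the gripper's body presses on something with over 40 N, if the wrist force passes 120 N, or if a joint passes its speed limit or range.

### The arm

A 7-joint arm with a two-finger parallel gripper is mounted at the origin on the work surface. World frame = base frame: x ahead of the robot, y to its left, z up, the work surface at z = 0. Lengths are in m, angles in rad, forces in N, time in s.
With the tool pointing down it reaches from about 0.425 to 0.8 m from the base axis. Payload 8.3 kg.
Tool frame: the origin (TCP) lies at the very end of the fingers, on their centre line; the grasp point (between the pads) lies 19 mm behind it; z points along the fingers, y is the direction in which the jaws open and shut (so a half turn about z gives the same grasp; the last joint's range is limited). The gripper opens to 85 mm and grips with 20 to 120 N. Pads are 22 mm wide; open, the fingers measure 114 mm over their backs; the gripper's body (76 mm by 85 mm) begins 54 mm behind the grasp point. The pads swing forward as they close: fully open they stand 13 mm farther back than shut.
Start: joints at [-1.32, 0.383, 0.016, 1.37, -0.006, 1.388, -0.046], TCP at [0.193, 0.594, 0.231] pointing down, gripper open.
Joint ranges: [-2.95, 2.95], [-0.25, 2.06], [-1.52, 1.56], [0.18, 2.33], [-1.44, 4.58], [0.02, 2.06], [-3.01, 3.01]. Speed limits (rad/s): [2.39, 2.39, 3.01, 3.01, 3.14, 3.14, 3.14].

### API

Orientations are given as [roll, pitch, yaw] about the fixed x, y, z axes, in that order (R = Rz(yaw) Ry(pitch) Rx(roll)).
In Python, from rig import robot gives the robot as it stands.
- The arm moves only by the tool arm_command, never from a script. Its argument "motion" is one flat list of numbers, 7 for each row, row after row: the shift along the tool's x, y, z in cm, then the turn, a rotation vector about the tool's x, y, z in rad, then the finger opening in cm, from 0 to 8.54. A call has 1 to 5 rows; each row is the pose to reach, as a shift and turn from the pose commanded when the call began, along the tool's axes at that moment; what a row does not reach only later rows make up. A row lasts 1/8 s, in which the tool goes at most 62.5 mm and 10.7 degrees, less where a joint would pass 70% of its speed; a pose out of reach is approached as far as the arm can. A call with a gripper value outside its range is refused whole. The fingers move at their own pace and stop on an object; the grip force is fixed at half the most. Time passes only in rows, so rows that repeat a pose let the fingers close. It gives the time, the measured TCP pose, the force and the opening at its end, in the units of the state.
- robot.get_state(): the state, without advancing time (a new reading comes with each control period).
- robot.grab_frame(name): name is "scene" or "top" or "wrist"; returns a dict with "color" (400x640x3 uint8, red, green, blue), "z_map" (400x640 float32, m along the optical axis (not along the pixel's ray), 0 where there is no reading), "fov_y" (degrees; the focal length in pixels is half the picture's height over the tangent of half this angle, whatever the lens; pixels are square), "cx", "cy" (the principal point, pixels), "k1" (the pictures are not rectified: a ray, as slopes to the right and down, at radius r is drawn at 1 + k1 r^2 times it, then the intrinsics apply), "cam_to_world" (4x4, takes a point from camera to world coordinates). Camera axes: x right, y down, z forward; pixel columns grow to the right and rows downward; lengths in m; the calibration is good to about 2 mm. A picture is of the moment at which its call begins.
- robot.hand_in(): hands the job in, once; it reports no verdict.
The state is a dict: "time": time; "joint_positions": joint angles; "qd": joint speeds; "effort": joint torques, N m; "position": TCP position; "ee_rot": TCP orientation; "ft_force": force on the tool from outside, world axes, zero at the start; "ft_torque": the same for the moment, N m; "grip_width": finger opening in m.
Only numpy, scipy, OpenCV 4.12 (cv2) and the standard library are available. Lean on these libraries where they do the work, as an engineer would, in place of code of your own. Each camera call takes 0.05 s, during which the arm holds its last target.

## Working session

There is one attempt and no reset: what is moved stays moved. The work goes in short steps, Python scripts to look and compute and a tool call to move; the robot and the scene stay as the last step left them, time stands still between calls to the robot, and variables do not carry over. Pictures are saved under pics/ and viewed, and the job is handed in when it is done.

Besides the shell and the picture viewer there is one more tool, called after "Emit:" as name(argument=value, ...) on one line, values as JSON. arm_command: Moves the arm, as the interface text tells. Its arguments: {"type":"object","properties":{"motion":{"type":"array"}},"required":["motion"]}

```bash
mkdir -p pics; cat > h.py <<'E'
import numpy as np,cv2
from rig import robot
from scipy.spatial.transform import Rotation as R
def px2w(f,u,v,z=None):
    fl=200/np.tan(np.radians(f["fov_y"])/2)
    K=np.array([[fl,0,f["cx"]],[0,fl,f["cy"]],[0,0,1]])
    p=cv2.undistortPoints(np.array([[[u,v]]],float),K,np.array([f["k1"],0,0,0]))[0,0]
    M=np.array(f["cam_to_world"])
    if z is None:
        d=f["z_map"][int(round(v)),int(round(u))]
        return (M@np.array([p[0]*d,p[1]*d,d,1]))[:3]
    r=M[:3,:3]@np.array([p[0],p[1],1]);o=M[:3,3]
    return o+r*(z-o[2])/r[2]
def grab(n,fn):
    f=robot.grab_frame(n);cv2.imwrite("pics/"+fn,f["color"][:,:,::-1]);
    np.save("pics/"+fn[:-4]+".npy",f,allow_pickle=True);return f
def load(n): return np.load("pics/"+n+".npy",allow_pickle=True).item()
E
python3 - <<'E'
from h import *
for n in("scene","top"): 
    f=grab(n,n+"0.png");print(n,f["fov_y"],f["k1"],np.round(f["cam_to_world"],3).tolist())
print(robot.get_state())
E
```

```text
scene 55.656346020225236 0.008126541022388058 [[0.585, 0.602, -0.543, 1.148], [0.811, -0.421, 0.407, -0.456], [0.017, -0.678, -0.735, 0.883], [0.0, 0.0, 0.0, 1.0]]
top 54.2603724395069 0.0035061884377997478 [[-0.001, -0.988, 0.153, 0.385], [-1.0, 0.0, -0.004, -0.009], [0.004, -0.153, -0.988, 1.224], [0.0, 0.0, 0.0, 1.0]]
{'time': 0.1, 'joint_positions': array([-1.31987007,  0.384159  ,  0.01638068,  1.37104156, -0.00630668,
        1.38817778, -0.04650489]), 'qd': array([ 0.00082892, -0.00344269,  0.00128881, -0.00128281, -0.00150187,
       -0.00123216,  0.00150499]), 'effort': array([ 2.95262078e-03, -6.29130363e+01,  8.47277418e-01, -3.72751880e+01,
        1.67821016e-02,  1.04754310e-02, -3.29210945e-05]), 'position': array([0.19276536, 0.59406477, 0.23037922]), 'ee_rot': array([-3.13985615e+00,  1.98406143e-05,  2.82781852e+00]), 'ft_force': array([-0.96783812, -0.31288515,  0.04594961]), 'ft_torque': array([0.0087375 , 0.01324239, 0.03064111]), 'grip_width': 0.08527968206672909}
```

View pics/top0.png

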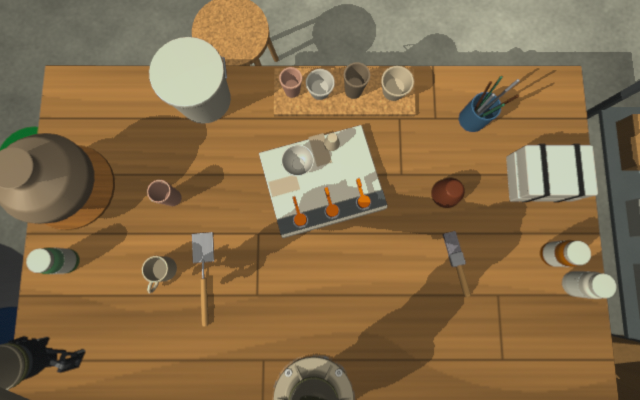

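View pics/scene0.png

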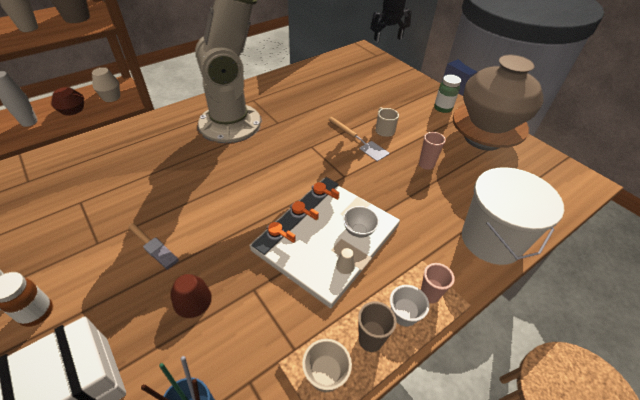

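The top view shows the slab at about (323,180), with orange caps near (300,218), (333,211) and (364,201) and their tabs pointing up-left. I'll enlarge that area.

```bash
python3 - <<'E'
from h import *
f=load("top0");c=f["color"][115:245,250:400,::-1]
cv2.imwrite("pics/topc.png",cv2.resize(c,None,fx=5,fy=4.6 if 0 else 4.6,interpolation=cv2.INTER_CUBIC) if 0 else cv2.resize(c,None,fx=4.6,fy=4.6,interpolation=cv2.INTER_CUBIC))
f=load("scene0");c=f["color"][170:260,240:360,::-1]
cv2.imwrite("pics/scc.png",cv2.resize(c,None,fx=6,fy=6,interpolation=cv2.INTER_CUBIC))
for n in("top0","scene0"):
    f=load(n);h=cv2.cvtColor(f["color"],cv2.COLOR_RGB2HSV)
    m=((h[...,0]<14)&(h[...,1]>190)&(h[...,2]>140)).astype(np.uint8)
    k,l,s,ce=cv2.connectedComponentsWithStats(m)
    for i in range(1,k):
        if s[i,4]>40: print(n,s[i],ce[i])
E
```

```text
scene0 [314 183  18  12 104] [320.99038462 187.92307692]
scene0 [292 202  26  13 137] [301.7080292  207.99270073]
scene0 [269 222  26  20 150] [278.52666667 230.19333333]
```

View pics/topc.png

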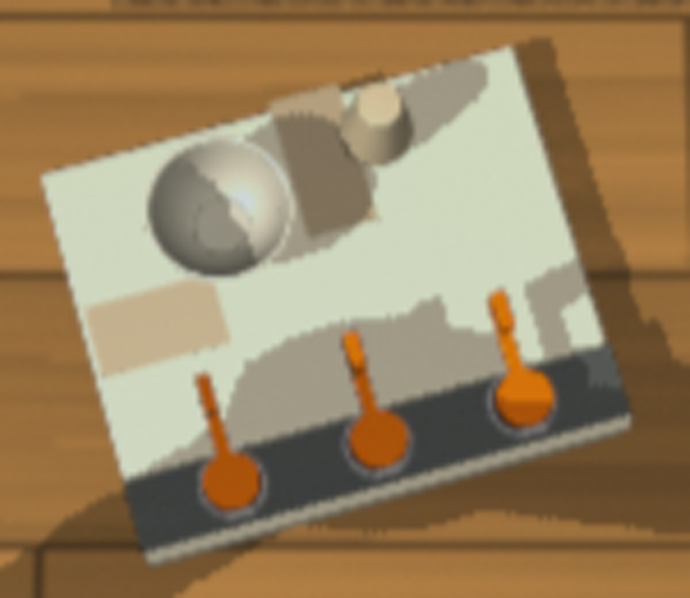

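View pics/scc.png

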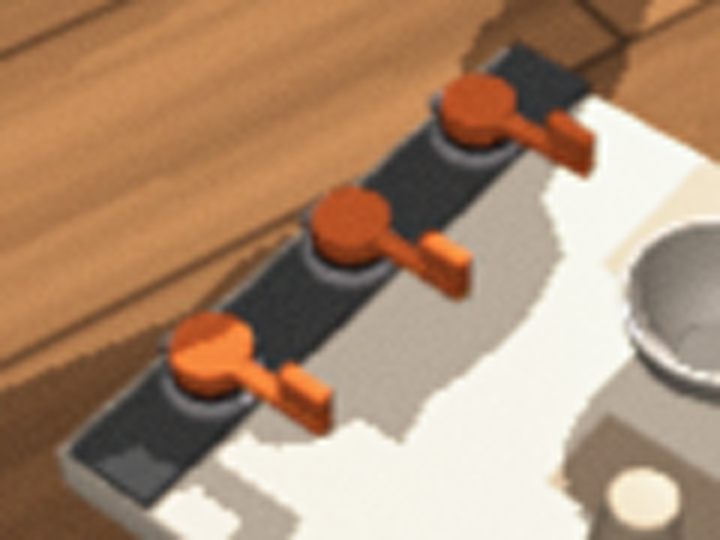

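In the top crop the caps are at about (231,482), (379,438) and (524,397). In the scene crop they are at about (480,108), (351,224) and (212,353).

```bash
python3 - <<'E'
from h import *
t=load("top0");s=load("scene0")
T=[];S=[]
for a,b in zip([(231,482),(379,438),(524,397)],[(480,108),(351,224),(212,353)]):
    u,v=250+(a[0]+.5)/4.6-.5,115+(a[1]+.5)/4.6-.5
    u2,v2=240+(b[0]+.5)/6-.5,170+(b[1]+.5)/6-.5
    p=px2w(t,u,v,.065);q=px2w(s,u2,v2,.065);T.append(p);S.append(q)
    print(p.round(4),px2w(t,u,v).round(4),q.round(4),px2w(s,u2,v2).round(4))
for P in(T,S):
    d=P[0]-P[2];print(np.linalg.norm(d),np.degrees(np.arctan2(-d[0],d[1])))
for a in [(203,378),(352,338),(498,298)]:
    print(px2w(t,250+(a[0]+.5)/4.6-.5,115+(a[1]+.5)/4.6-.5,.084).round(4))
st=robot.get_state();print(R.from_euler('xyz',st['ee_rot']).as_matrix().round(3))
E
```

```text
[0.5204 0.0391 0.065 ] [0.52   0.0389 0.0691] [0.5249 0.0351 0.065 ] [0.5271 0.0333 0.068 ]
[ 0.5493 -0.0572  0.065 ] [ 0.5491 -0.0572  0.0661] [ 0.5516 -0.0613  0.065 ] [ 1.148  -0.4558  0.8831]
[ 0.5764 -0.1523  0.065 ] [ 0.5768 -0.1526  0.0626] [ 0.5796 -0.1566  0.065 ] [ 0.5793 -0.1565  0.0646]
0.1993932337263655 16.2881488226769
0.19942835787306878 15.928027712149614
[0.5857 0.0567 0.084 ]
[ 0.6119 -0.0394  0.084 ]
[ 0.6384 -0.1343  0.084 ]
[[-0.951  0.309 -0.001]
 [ 0.309  0.951 -0.002]
 [-0.    -0.002 -1.   ]]
```

```bash
cat >> h.py <<'E'
def plan(p,yaw,tilt=0):
    st=robot.get_state();Rc=R.from_euler('xyz',st['ee_rot'])
    Rt=R.from_euler('xyz',[np.pi,0,yaw])*R.from_euler('y',tilt)
    print("t",round(st['time'],2),"now",st['position'].round(4),"yaw",st['ee_rot'].round(3),"F",st['ft_force'].round(2),"w",round(st['grip_width'],4),"q",st['joint_positions'].round(2))
    print("shift cm",(Rc.inv().apply(np.array(p)-st['position'])*100).round(2),"rot",(Rc.inv()*Rt).as_rotvec().round(3))
E
python3 - <<'E'
from h import *
plan([0.5226,.0371,.16],np.pi+.281)
E
```

```text
t 0.1 now [0.1928 0.5941 0.2304] yaw [-3.14   0.     2.828] F [-0.97 -0.31  0.05] w 0.0853 q [-1.32  0.38  0.02  1.37 -0.01  1.39 -0.05]
shift cm [-48.56 -42.78   7.11] rot [-0.002 -0.    -0.595]
```

Emit:
arm_command(motion=[-48.6,-42.8,0,0,0,-0.595,0,-48.6,-42.8,0,0,0,-0.595,0,-48.6,-42.8,0,0,0,-0.595,0,-48.6,-42.8,0,0,0,-0.595,0,-48.6,-42.8,0,0,0,-0.595,0])

```text
time: 0.72
position: [0.3515, 0.3261, 0.2311]
ee_rot: [-3.142, -0.0, -2.86]
ft_force: [2.4, -0.2, 0.3]
grip_width: 0.0008
```

```bash
python3 - <<'E'
from h import *
plan([0.5226,.0371,.16],np.pi+.281)
E
```

```text
t 0.72 now [0.3515 0.3261 0.2311] yaw [-3.142 -0.    -2.86 ] F [ 2.37 -0.23  0.27] w 0.0008 q [-0.92  0.07  0.11  1.76 -0.01  1.32  1.05]
shift cm [ -8.4  -32.52   7.11] rot [-0.    -0.     0.001]
```

Emit:
arm_command(motion=[-8.4,-32.5,0,0,0,0,0,-8.4,-32.5,0,0,0,0,0,-8.4,-32.5,0,0,0,0,0,-8.4,-32.5,0,0,0,0,0,-8.4,-32.5,0,0,0,0,0])

```text
time: 1.35
position: [0.5104, 0.0575, 0.2312]
ee_rot: [3.141, -0.0, -2.86]
ft_force: [1.4, 0.3, 0.9]
grip_width: 0.0002
```

```bash
python3 - <<'E'
from h import *
plan([0.5226,.0371,.13],np.pi+.281)
f=grab("wrist","w1.png");print(f["fov_y"],f["k1"],f["cam_to_world"].round(3))
E
```

```text
t 1.35 now [0.5104 0.0575 0.2312] yaw [ 3.141 -0.    -2.86 ] F [1.35 0.35 0.92] w 0.0002 q [-0.55  0.14  0.42  1.69 -0.06  1.32  1.73]
shift cm [-0.6  -2.29 10.12] rot [ 0.    -0.     0.001]
69.1809063814907 -0.005538673682283823 [[-0.277  0.927  0.252  0.446]
 [ 0.961  0.268  0.072  0.038]
 [-0.001  0.262 -0.965  0.374]
 [ 0.     0.     0.     1.   ]]
```

View pics/w1.png

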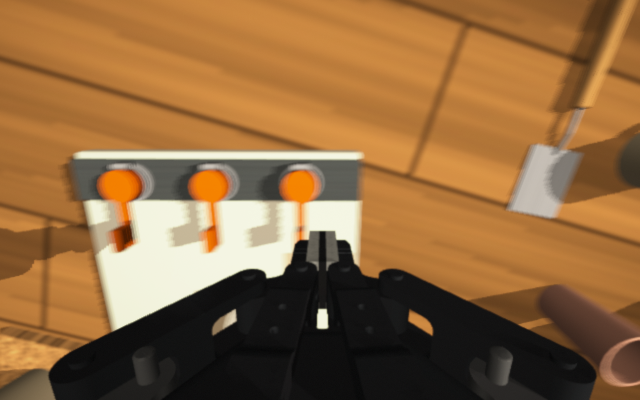

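The wrist view, taken while still moving, shows caps at about (121,185), (210,185) and (300,185). Their tabs point down in the picture.

```bash
python3 - <<'E'
from h import *
f=load("w1")
P=[px2w(f,u,185,.065) for u in (300,210,121)]
print(np.round(P,4)); d=P[0]-P[2];print(np.linalg.norm(d),np.degrees(np.arctan2(-d[0],d[1])))
plan([0.5226,.0371,.10],np.pi+.281)
E
```

```text
[[ 0.5204  0.0345  0.065 ]
 [ 0.5477 -0.06    0.065 ]
 [ 0.5748 -0.154   0.065 ]]
0.1962486341956401 16.10973125400639
t 1.4 now [0.5134 0.048  0.2314] yaw [-3.137e+00  1.000e-03 -2.870e+00] F [-0.6  -7.48  0.28] w -0.0 q [-0.54  0.15  0.43  1.69 -0.06  1.32  1.74]
shift cm [-0.58 -1.23 13.15] rot [-0.005  0.001 -0.009]
```

Emit:
arm_command(motion=[-0.6,-1.2,10.5,0.005,-0.001,0.009,0,-0.6,-1.2,12.5,0.005,-0.001,0.009,0,-0.6,-1.2,13.2,0.005,-0.001,0.009,0,-0.6,-1.2,13.2,0.005,-0.001,0.009,0,-0.6,-1.2,13.2,0.005,-0.001,0.009,0])

```text
time: 2.02
position: [0.5208, 0.05, 0.102]
ee_rot: [-3.137, 0.005, -2.869]
ft_force: [0.5, 0.0, 0.7]
grip_width: 0.0001
```

```bash
python3 - <<'E'
from h import *
plan([0.522,.036,.07],np.pi+.281)
grab("wrist","w2.png")
E
```

```text
t 2.02 now [0.5208 0.05   0.102 ] yaw [-3.137  0.005 -2.869] F [0.5  0.03 0.73] w 0.0001 q [-0.51  0.28  0.41  1.84 -0.12  1.04  1.79]
shift cm [ 0.28 -1.36  3.21] rot [-0.005  0.005 -0.008]
```

View pics/w2.png

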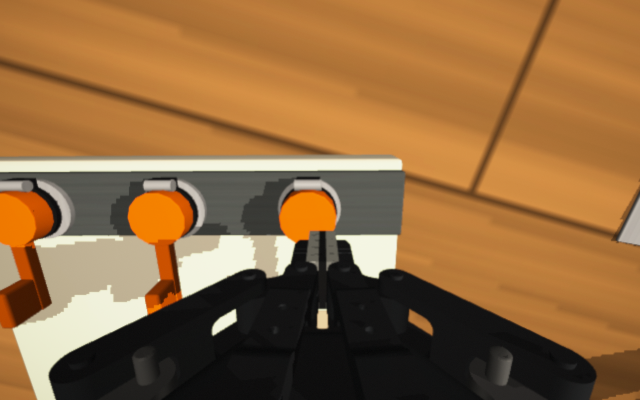

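The left cap is at (307,215). The fingertip at (322,235) sits slightly to its left in y and ahead of it in x, which matches the state reading of 14 mm off. I'll correct that.

Emit:
arm_command(motion=[0.3,-1.4,1.5,-0.005,0.005,-0.008,0,0.3,-1.4,2.2,-0.005,0.005,-0.008,0,0.3,-1.4,2.2,-0.005,0.005,-0.008,0])

```text
time: 2.45
position: [0.5201, 0.0355, 0.0778]
ee_rot: [3.141, -0.004, -2.861]
ft_force: [-0.4, -0.8, 0.5]
grip_width: 0.0
```

```bash
python3 - <<'E'
from h import *
plan([0.522,.036,.07],np.pi+.281)
grab("wrist","w3.png")
E
```

```text
t 2.45 now [0.5201 0.0355 0.0778] yaw [ 3.141 -0.004 -2.861] F [-0.36 -0.84  0.49] w 0.0 q [-0.48  0.31  0.41  1.86 -0.15  1.    1.85]
shift cm [-0.2  -0.01  0.78] rot [ 0.    -0.004 -0.001]
```

View pics/w3.png

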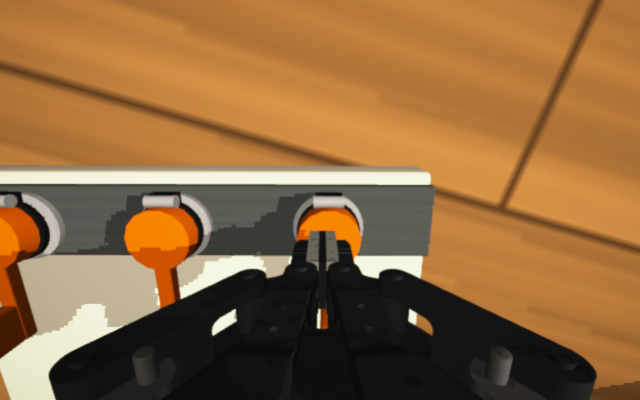

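Tip at (322,235); cap centre at about (329,238), so 4 mm off in +y. Next, press in small steps.

Emit:
arm_command(motion=[-0.1,0.3,0.8,0,-0.004,0,0,-0.1,0.3,1.0,0,-0.004,0,0,-0.1,0.3,1.1,0,-0.004,0,0,-0.1,0.3,1.2,0,-0.004,0,0,-0.1,0.3,1.2,0,-0.004,0,0])

```text
time: 3.12
position: [0.5201, 0.0381, 0.0654]
ee_rot: [-3.142, -0.0, -2.861]
ft_force: [0.1, 0.5, 0.0]
grip_width: -0.0
```

Emit:
arm_command(motion=[0,0,0.1,0,0,0,0,0,0,0.2,0,0,0,0,0,0,0.2,0,0,0,0])

```text
time: 3.5
position: [0.5203, 0.0381, 0.065]
ee_rot: [3.141, 0.001, -2.862]
ft_force: [-6.5, -1.1, 16.8]
grip_width: 0.0002
```

Emit:
arm_command(motion=[0,0,0.1,0,0,0,0,0,0,0.2,0,0,0,0,0,0,0.2,0,0,0,0])

```text
time: 3.88
position: [0.5204, 0.0381, 0.0647]
ee_rot: [3.14, 0.001, -2.862]
ft_force: [-15.9, -2.1, 37.3]
grip_width: 0.0001
```

The left bolt is firm: 37 N with no sinking. On to the middle.

Emit:
arm_command(motion=[0,0,-2.0,0,0,0,0,0,0,-2.5,0,0,0,0,0,-5,-2.5,0,0,0,0,0,-10,-2.5,0,0,0,0,0,-10,-2.5,0,0,0,0])

```text
time: 4.5
position: [0.5477, -0.0634, 0.086]
ee_rot: [-3.139, -0.001, -2.869]
ft_force: [0.3, 1.2, -0.5]
grip_width: -0.0003
```

```bash
python3 - <<'E'
from h import *
plan([0.5495,-.059,.07],np.pi+.281)
grab("wrist","w4.png")
E
```

```text
t 4.5 now [ 0.5477 -0.0634  0.086 ] yaw [-3.139e+00 -1.000e-03 -2.869e+00] F [ 0.34  1.23 -0.55] w -0.0003 q [-0.32  0.37  0.46  1.78 -0.18  1.04  2.05]
shift cm [-0.29  0.38  1.6 ] rot [-0.003 -0.001 -0.008]
```

View pics/w4.png

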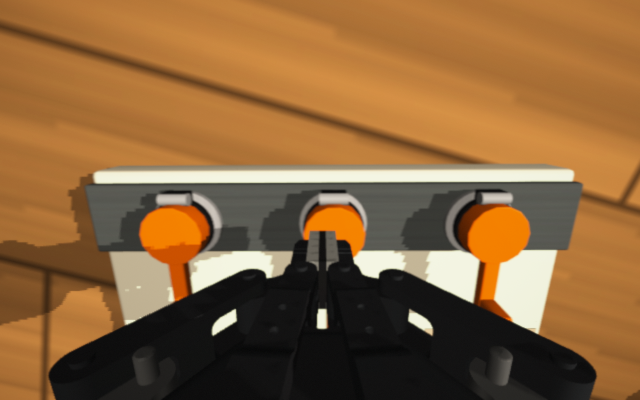

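The middle cap is at (334,232) and the tip at (322,235), about 5 mm off, matching the plan output.

Emit:
arm_command(motion=[-0.2,0.4,1.2,-0.003,0,-0.008,0,-0.2,0.4,1.7,-0.003,0,-0.008,0,-0.2,0.4,2.0,-0.003,0,-0.008,0,-0.2,0.4,2.0,-0.003,0,-0.008,0,-0.2,0.4,2.0,-0.003,0,-0.008,0])

```text
time: 5.18
position: [0.5487, -0.0535, 0.0666]
ee_rot: [3.139, 0.0, -2.853]
ft_force: [0.2, -0.8, -0.1]
grip_width: 0.0003
```

Emit:
arm_command(motion=[0,0,0.1,0,0,0,0,0,0,0.2,0,0,0,0,0,0,0.2,0,0,0,0])

```text
time: 5.55
position: [0.5487, -0.0536, 0.0651]
ee_rot: [3.138, 0.001, -2.854]
ft_force: [-3.0, -0.6, 6.0]
grip_width: -0.0004
```

Emit:
arm_command(motion=[0,0,0.1,0,0,0,0,0,0,0.2,0,0,0,0,0,0,0.2,0,0,0,0])

```text
time: 5.92
position: [0.5489, -0.0537, 0.0649]
ee_rot: [3.138, 0.002, -2.854]
ft_force: [-10.9, 1.0, 23.2]
grip_width: 0.0
```

The middle is firm too: 23 N with no give. Now tap the right cap to confirm it.

Emit:
arm_command(motion=[0,0,-2.0,0,0,0,0,0,0,-2.2,0,0,0,0,0,-5,-2.2,0,0,0,0,0,-10.5,-2.2,0,0,0,0,0,-10.5,-2.2,0,0,0,0])

```text
time: 6.55
position: [0.5778, -0.1606, 0.0835]
ee_rot: [-3.141, -0.001, -2.861]
ft_force: [0.3, 0.4, 0.6]
grip_width: -0.0002
```

Emit:
arm_command(motion=[0,0,0,0,0,0,0])

```text
time: 6.68
position: [0.578, -0.1542, 0.0831]
ee_rot: [3.138, -0.001, -2.854]
ft_force: [-0.6, 0.8, -0.3]
grip_width: 0.0003
```

```bash
python3 - <<'E'
from h import *
plan([0.577,-.154,.0665],np.pi+.281)
grab("wrist","w5.png")
E
```

```text
t 6.67 now [ 0.578  -0.1542  0.0831] yaw [ 3.138e+00 -1.000e-03 -2.854e+00] F [-0.58  0.78 -0.27] w 0.0003 q [-0.15  0.47  0.47  1.65 -0.24  1.08  2.25]
shift cm [0.09 0.04 1.66] rot [ 0.004 -0.001  0.007]
```

View pics/w5.png

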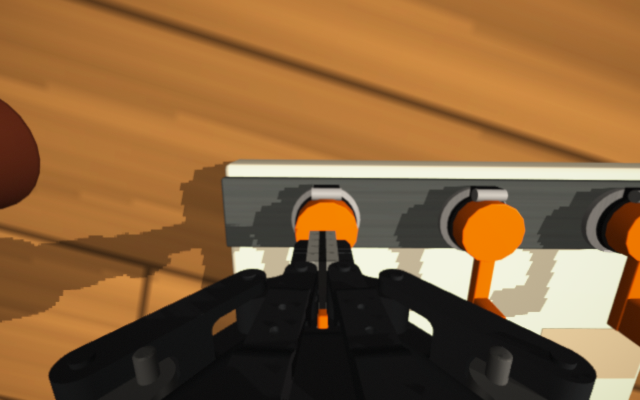

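The tip at (322,235) is over the right cap, centred at about (327,228).

Emit:
arm_command(motion=[0,0.1,1.2,0.002,0,0.005,0,0,0.1,1.6,0.002,0,0.005,0,0,0.1,1.6,0.002,0,0.005,0,0,0.1,1.6,0.002,0,0.005,0])

```text
time: 7.22
position: [0.5782, -0.1532, 0.0682]
ee_rot: [3.141, 0.0, -2.858]
ft_force: [0.2, -1.2, 0.6]
grip_width: -0.0003
```

Emit:
arm_command(motion=[0,0,0.1,0,0,0,0,0,0,0.3,0,0,0,0,0,0,0.3,0,0,0,0])

```text
time: 7.6
position: [0.5782, -0.1534, 0.0651]
ee_rot: [3.141, 0.0, -2.859]
ft_force: [-0.4, 0.3, 1.6]
grip_width: -0.0001
```

Emit:
arm_command(motion=[0,0,0.1,0,0,0,0,0,0,0.2,0,0,0,0,0,0,0.2,0,0,0,0])

```text
time: 7.98
position: [0.5782, -0.1534, 0.0631]
ee_rot: [3.141, 0.0, -2.858]
ft_force: [-0.1, -0.0, 1.7]
grip_width: -0.0001
```

It gives: at 63.1 mm the force is only 1.7 N. I'll press 2 mm more to be sure and then release.

Emit:
arm_command(motion=[0,0,0.1,0,0,0,0,0,0,0.2,0,0,0,0,0,0,0.2,0,0,0,0])

```text
time: 8.35
position: [0.5782, -0.1534, 0.0611]
ee_rot: [3.141, 0.0, -2.858]
ft_force: [0.2, 0.7, 2.6]
grip_width: -0.0002
```

Emit:
arm_command(motion=[0,0,-1,0,0,0,0,0,0,-4,0,0,0,0,0,0,-6,0,0,0,5,-4,0,-6,0,0,0,5,-4,0,-6,0,0,0,5])

```text
time: 8.98
position: [0.6186, -0.1398, 0.1213]
ee_rot: [3.14, 0.001, -2.855]
ft_force: [1.0, -0.2, -0.8]
grip_width: 0.0501
```

Emit:
arm_command(motion=[0,0,0,0,0,0,5,0,0,0,0,0,0,5])

```text
time: 9.22
position: [0.6157, -0.1429, 0.1211]
ee_rot: [3.141, -0.001, -2.86]
ft_force: [-0.5, -0.1, -0.2]
grip_width: 0.0498
```

```bash
python3 - <<'E'
from h import *
c,s=np.cos(.281),np.sin(.281)
plan([0.577+.057*c,-.154+.057*s,.055],np.pi+.281)
grab("wrist","w6.png");grab("scene","s6.png")
E
```

```text
t 9.22 now [ 0.6157 -0.1429  0.1211] yaw [ 3.141e+00 -1.000e-03 -2.860e+00] F [-0.52 -0.13 -0.17] w 0.0498 q [-0.16  0.5   0.48  1.52 -0.24  1.19  2.21]
shift cm [-1.68 -0.01  6.61] rot [ 0.001 -0.001  0.001]
```

View pics/w6.png

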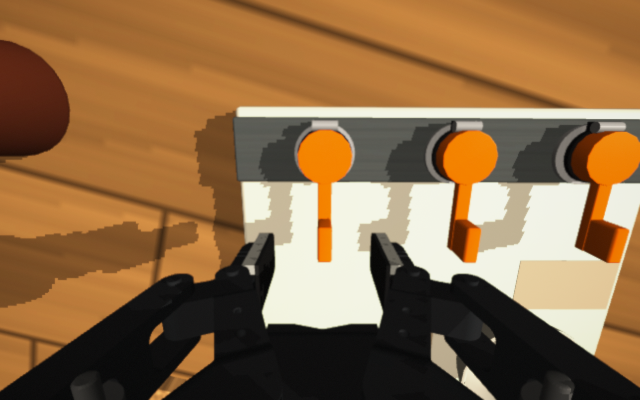

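View pics/s6.png

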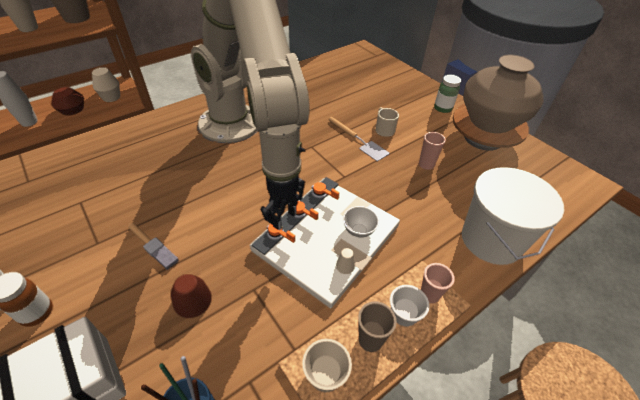

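The tab is at (325,220–262), centred between the fingers at about (322,250).

```bash
python3 - <<'E'
from h import *
f=load("w6")
c=np.array([np.cos(.281),np.sin(.281),0]);
for u,v,z in [(325,157,.065),(325,220,.084),(325,262,.084),(325,220,.064)]:
    p=px2w(f,u,v,z);q=p-px2w(f,325,157,.065);print(p.round(4),q@c, px2w(f,u,v).round(4))
plan([0.577+.057*c[0],-.154+.057*c[1],.055],np.pi+.281)
E
```

```text
[ 0.5753 -0.153   0.065 ] 0.0 [ 0.5754 -0.1529  0.0645]
[ 0.6127 -0.1422  0.084 ] 0.038909788613707905 [ 0.6182 -0.1405  0.068 ]
[ 0.6419 -0.1337  0.084 ] 0.06936365351792044 [ 0.6415 -0.1338  0.085 ]
[ 0.6195 -0.14    0.064 ] 0.04606797520084076 [ 0.6182 -0.1405  0.068 ]
t 9.32 now [ 0.6159 -0.1427  0.1212] yaw [ 3.14  -0.    -2.859] F [-0.71  0.86  0.52] w 0.0499 q [-0.16  0.5   0.48  1.51 -0.24  1.19  2.21]
shift cm [-1.65 -0.02  6.62] rot [ 0.001 -0.     0.001]
```

Emit:
arm_command(motion=[-1.6,0.1,1,0,0,0,5,-1.6,0.1,4,0,0,0,5,-1.6,0.1,6.5,0,0,0,5,-1.6,0.1,6.5,0,0,0,5,-1.6,0.1,6.5,0,0,0,5])

```text
time: 9.95
position: [0.6323, -0.1367, 0.0567]
ee_rot: [3.141, 0.001, -2.858]
ft_force: [-0.2, -0.4, -0.2]
grip_width: 0.0497
```

```bash
python3 - <<'E'
from h import *
c=np.array([np.cos(.281),np.sin(.281),0]);
plan([0.577+.057*c[0],-.154+.057*c[1],.055],np.pi+.281)
grab("wrist","w7.png")
E
```

```text
t 9.95 now [ 0.6323 -0.1367  0.0567] yaw [ 3.141e+00  1.000e-03 -2.858e+00] F [-0.24 -0.39 -0.2 ] w 0.0497 q [-0.15  0.59  0.45  1.53 -0.28  1.08  2.22]
shift cm [ 0.1  -0.13  0.17] rot [0.001 0.001 0.002]
```

View pics/w7.png

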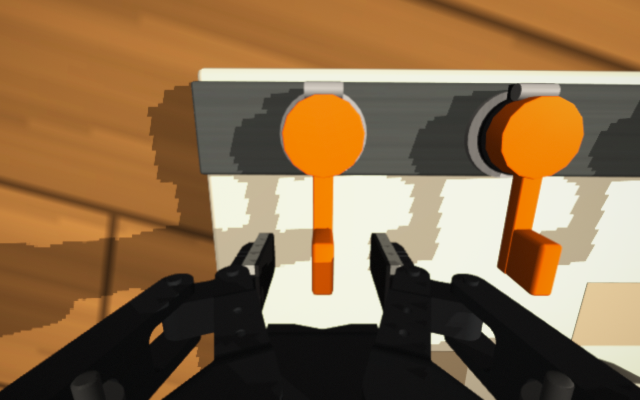

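Tab at (322,262), centred between the pads at (258,…) and (387,…). Closing now.

Emit:
arm_command(motion=[0,0,0,0,0,0,0,0,0,0,0,0,0,0,0,0,0,0,0,0,0,0,0,0,0,0,0,0])

```text
time: 10.5
position: [0.6319, -0.1366, 0.0564]
ee_rot: [3.141, 0.001, -2.858]
ft_force: [0.6, 0.7, 0.8]
grip_width: 0.0088
```

```bash
python3 - <<'E'
from h import *
st=robot.get_state();print(st['grip_width'],st['position'],st['ft_force'])
# arc in tool axes (tool x = -row x, tool z = down)
r=np.hypot(78,20);a0=np.arctan2(20,78)
for t in (.05,.1,.15,.2,.3,.4,.5,.6,.7,.8,.9,1.0,1.1): print(t,"x",round((78-r*np.cos(a0+t))/10,2),"z",round(-(r*np.sin(a0+t)-20)/10,2))
E
```

```text
0.008810545778104455 [ 0.63186752 -0.13659681  0.05640462] [0.58804688 0.6551964  0.76309536]
0.05 x 0.11 z -0.39
0.1 x 0.24 z -0.77
0.15 x 0.39 z -1.14
0.2 x 0.55 z -1.51
0.3 x 0.94 z -2.22
0.4 x 1.39 z -2.88
0.5 x 1.91 z -3.49
0.6 x 2.49 z -4.05
0.7 x 3.12 z -4.55
0.8 x 3.8 z -4.99
0.9 x 4.52 z -5.35
1.0 x 5.27 z -5.64
1.1 x 6.04 z -5.86
```

Emit:
arm_command(motion=[0.11,0,-0.39,0,0,0,0,0.24,0,-0.77,0,0,0,0,0.39,0,-1.14,0,0,0,0,0.55,0,-1.51,0,0,0,0,0.55,0,-1.51,0,0,0,0])

```text
time: 11.12
position: [0.6257, -0.1384, 0.0712]
ee_rot: [3.14, -0.001, -2.859]
ft_force: [1.1, -0.2, -4.4]
grip_width: 0.009
```

```bash
python3 - <<'E'
from h import *
st=robot.get_state();print(st['grip_width'],st['position'],st['ft_force'],st['ft_torque'])
grab("wrist","w8.png")
E
```

```text
0.008987060937682442 [ 0.62567058 -0.13836397  0.07121947] [ 1.06248343 -0.21877644 -4.42497093] [ 0.08823085 -0.50434881 -0.11028296]
```

View pics/w8.png

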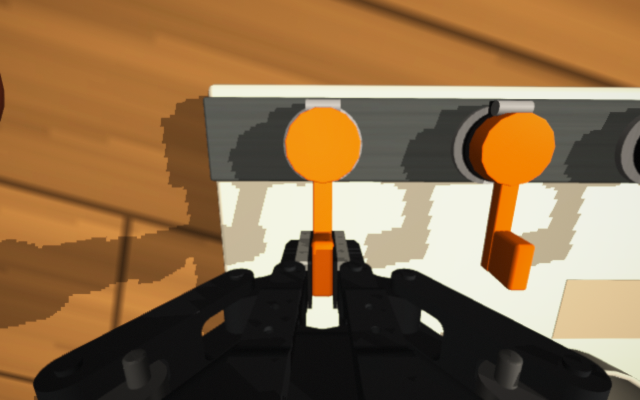

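The fin at (322,265) is held and the cap is tilting, at low force (4 N). Continuing along the arc.

Emit:
arm_command(motion=[0.39,0,-0.71,0,0,0,0,0.84,0,-1.37,0,0,0,0,1.36,0,-1.98,0,0,0,0,1.94,0,-2.54,0,0,0,0,1.94,0,-2.54,0,0,0,0])

```text
time: 11.8
position: [0.6065, -0.1439, 0.0966]
ee_rot: [3.14, -0.001, -2.859]
ft_force: [-3.3, -1.0, -7.8]
grip_width: 0.0091
```

```bash
python3 - <<'E'
from h import *
st=robot.get_state();print(st['grip_width'],st['position'],st['ft_force'],st['ft_torque'])
grab("wrist","w9.png")
E
```

```text
0.009051891420817417 [ 0.60651066 -0.14387518  0.09664754] [-3.28333997 -1.02645067 -7.76181076] [-0.07614475  0.43506421 -0.10918065]
```

View pics/w9.png

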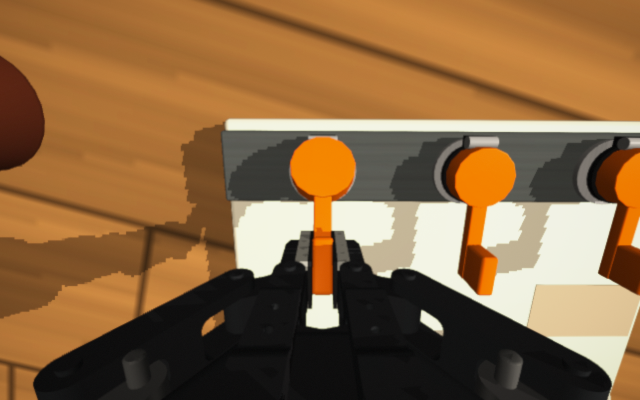

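Fin still held at (322,265), forces under 9 N. Continuing to about 1.0 rad.

Emit:
arm_command(motion=[0.63,0,-0.5,0,0,0,0,1.31,0,-0.94,0,0,0,0,2.03,0,-1.3,0,0,0,0,2.78,0,-1.59,0,0,0,0,2.78,0,-1.59,0,0,0,0])

```text
time: 12.48
position: [0.5807, -0.1514, 0.113]
ee_rot: [3.14, 0.001, -2.858]
ft_force: [-0.2, 1.0, -9.0]
grip_width: 0.0091
```

Emit:
arm_command(motion=[0,0,0,0,0,0,0,0,0,0,0,0,0,0])

```text
time: 12.72
position: [0.581, -0.1514, 0.1128]
ee_rot: [3.14, -0.0, -2.858]
ft_force: [-0.7, 1.9, -5.1]
grip_width: 0.0089
```

```bash
python3 - <<'E'
from h import *
st=robot.get_state();print(st['grip_width'],st['position'],st['ft_force'],st['ft_torque'])
f=grab("wrist","w10.png")
f=grab("scene","s10.png");cv2.imwrite("pics/s10c.png",cv2.resize(f["color"][150:280,220:370,::-1],None,fx=4.5,fy=4.5,interpolation=cv2.INTER_CUBIC))
E
```

```text
0.008865615723861738 [ 0.58101933 -0.15138355  0.11276344] [-0.69743693  1.93934964 -5.11359674] [ 0.48744389  0.23402617 -0.11739649]
```

View pics/w10.png

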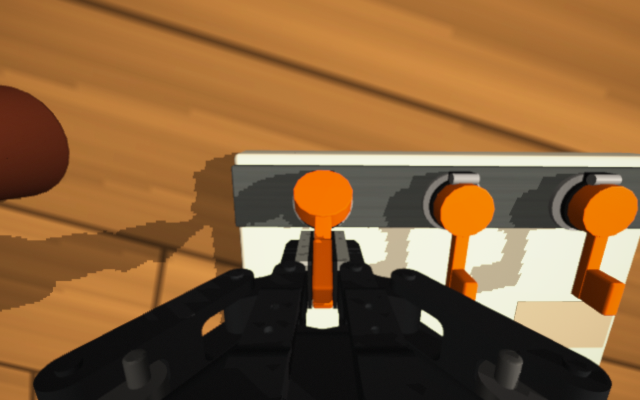

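View pics/s10c.png

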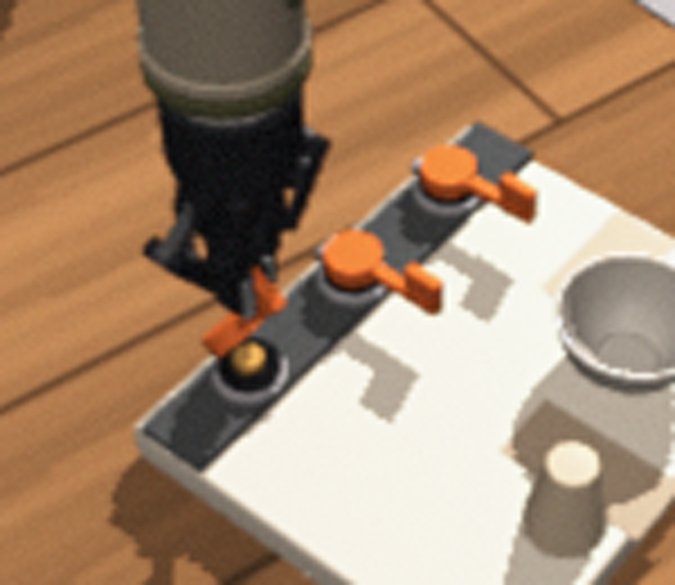

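The cap stands open with the bolt exposed (crop about (248,362)), and the other two caps are shut. I'll verify the angle by fitting a plane to the cap in the wrist depth map.

```bash
python3 - <<'E'
from h import *
f=load("w10")
P=np.array([px2w(f,u,v) for u in range(305,342,3) for v in range(182,212,3)])
P=P[np.isfinite(P).all(1)];print(len(P),P.min(0).round(3),P.max(0).round(3))
_,s,V=np.linalg.svd(P-P.mean(0));n=V[2];print(s,n,"open rad",np.arccos(abs(n[2])))
t0=load("top0");t=grab("top","top11.png")
print(robot.get_state()['time'])
E
```

```text
130 [ 0.551 -0.17   0.071] [ 0.57  -0.145  0.089]
[0.08002731 0.07816852 0.00548856] [ 0.76598612  0.23321237 -0.59906365] open rad 0.9284651466500021
12.875
```

View pics/top11.png

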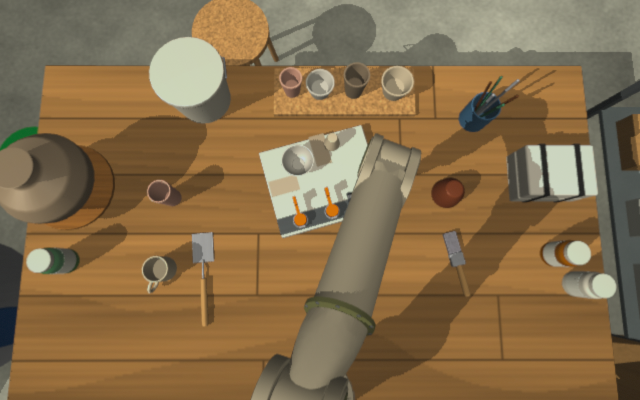

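The opening is 0.93–1.0 rad, above the 0.785 needed. All the pots and tools are at the same pixels as at the start.

```bash
python3 - <<'E'
from h import *
print(robot.get_state()['grip_width'],robot.hand_in())
E
```

```text
the job is handed in; nothing more can be done
0.008908410893578926 None
```

The loose bolt is the right-hand one. I lifted its cap by the tab and handed the job in at 12.9 s with the gripper still holding the cap open.

- **Finding the bolt:** I tapped left, middle, then right. The left cap held at 37 N and the middle at 23 N, neither sinking. The right cap sank about 4 mm at 1.6–2.6 N. The wrist picture after I let go showed the right cap level again, but I did not measure its height.
- **Cap angle:** The last checks put the opening at about 0.93 rad (plane fit to the wrist depth) and about 1.0 rad (arm displacement). They disagree by 0.07 rad, but both are above the half-way 0.785 rad. The tab was still between the fingers, which read 8.9 mm open on the 10 mm tab.
- **Rest of the scene:** The other two caps are shut, and the pots and tools look unmoved in the top view.
- **Force:** The 37 N on the left cap was harder than needed and close to the 40 N limit on the arm and gripper body, but under it.

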